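Fit the chocolate warmer's pointer knob on its D-shaft and keep it pressed

ROBOT

A 6-joint arm with a two-finger parallel gripper is mounted at the origin on a cart in front of the work surface, level with it; the furniture and walls round the work are solid. World frame = base frame: x ahead of the robot, y to its left, z up, the work surface at z = 0. Lengths are in mm, angles in degrees, forces in N, time in s.
With the tool pointing down it reaches from about 350 to 850 mm from the base axis. Payload 8.1 kg.
Tool frame: the origin (TCP) lies between the finger pads; the fingertips stand 25 mm ahead of it and the grasp point (between the pads) lies 6 mm ahead of it (r.tcp_to_tips is the distance from the TCP to the fingertips, in mm); z points along the fingers, y is the line along which they close (so a half turn about z gives the same grasp; the last joint's range is limited). The gripper opens to 85 mm and grips with 20 to 120 N. Pads are 22 mm wide; open, the fingers measure 114 mm over their backs; the gripper's body (76 mm by 85 mm) begins 54 mm behind the grasp point. The pads swing forward as they close: fully open they stand 13 mm farther back than shut.
Start: joints at [61.513, 7.471, 85.268, -0, 87.261, -4.893], TCP at [240.135, 549.855, 222.692] pointing down, gripper open.
Joint ranges: [-169.43, 169.43], [-51.17, 129.36], [1.28, 143.12], [-76.62, 256.62], [0, 156.53], [-152.29, 152.29]. Speed limits (degrees/s): [136.94, 136.94, 159.86, 180, 180, 180].

INTERFACE

Orientations are given as [roll, pitch, yaw] about the fixed x, y, z axes, in that order (R = Rz(yaw) Ry(pitch) Rx(roll)).
In Python, from bench import r gives the robot as it stands.
- The arm moves only by the tool apply_moves, never from a script. Its arguments are lists of equal length, an entry for each row: "angular": the turn, a rotation vector about the world's x, y, z in units of 8 degrees (1.0 is 8 degrees), a list of three; "travel": the shift along the world's x, y, z in units of 40 mm (1.0 is 40 mm), a list of three; "jaw": the opening, from 0 (shut) to 1 (fully open). A call has 1 to 20 rows; each row shifts and turns the commanded pose from where the row before left it; what a row does not reach is not made up. A row lasts 1/8 s, in which the tool goes at most 62.5 mm and 10.7 degrees, less where a joint would pass 70% of its speed; a pose out of reach is approached as far as the arm can. A call is refused whole if a number of a shift passes 1 or a number of a turn 1, either way. A call with a gripper value outside its range is refused whole. The fingers move at their own pace and stop on an object; "force" is the grip in N (left out, the last holds). Time passes only in rows, so rows that do not move let the fingers close. It gives the time, the measured TCP pose, the force, the opening and the grip force at its end, in the units of the state.
- r.sense(): the state, without advancing time (a new reading comes with each control period).
- r.snapshot(name): name is "scene" or "top" or "wrist"; returns a dict with "color" (384x512x3 uint8, red, green, blue), "fx", "fy", "cx", "cy" (pixels), "R" (3x3) and "t" (3): a world point X has camera coordinates R X + t; the wrist camera has in their place "mount" (4x4, takes a point from camera to tool coordinates, whose origin is the TCP and whose axes are the flange's). Camera axes: x right, y down, z forward; pixel columns grow to the right and rows downward; lengths in mm; the calibration is good to about 2 mm. A picture is of the moment at which its call begins: read the wrist's pose just before it. There is no depth.
- r.hand_in(): hands the job in; it is judged then, once.
The state is a dict: "time": time; "joint_pos": joint angles; "qd": joint speeds; "joint_efforts": joint torques, N m; "tool_pos": TCP position; "tcp_rot": TCP orientation; "ft_force": force on the tool from outside, world axes, zero at the start; "wrist_torque": the same for the moment, N m; "finger_gap": finger opening in mm; "grip_force": force on a finger pad.
Only numpy, scipy, OpenCV 4.12 (cv2) and the standard library are available. Lean on these libraries where they do the work, as an engineer would, in place of code of your own. Each camera call takes 0.05 s, during which the arm holds its last target. There are 200 camera calls.

TASK

The chocolate warmer's two control knobs were taken off for cleaning. Pick up the one with the straight grip bar and the beak, turn it so that the flat in its hole matches the flat of the warmer's D-shaped shaft, push it fully home on that shaft, then press it right down against the shaft's spring. Finish while still gripping the knob and holding it pressed down, do not let go, and leave the round knob and the goods on the table where they are.

Things in the scene. Friction and masses are not known exactly. Their poses are not given: they have to be found in the camera images.
- knob_grip (a point): Centre of the grip bar of the loose black pointer knob (60 g), which stands upright on the table left or right of the warmer. Round skirt 46 mm in diameter, 22 mm high; on it the bar, 42 mm long (x), 12 mm wide (y), 20 mm high, centred on the axis. Knob 42 mm high in all; this point is 32 mm above its underside. z: the knob's axis, up. -x: towards its beak.
- knob_socket (a point): Centre of the ceiling of the hole in the pointer knob, on its axis, 18 mm above its underside, 14 mm below knob_grip, same axes. The hole is open below, 18 mm deep, D-shaped: 20 mm in diameter with its flat 4 mm from the axis on the -x side, the side of the beak.
- shaft_tip (a point): Top end, on the axis, of the upright D-shaped steel shaft on the warmer's black front deck: 18 mm in diameter, flat 3 mm from the axis facing -x, top 4 mm tapered; 30 mm above the deck, 90 mm above the table. It does not turn. The knob is home when its knob_socket meets this point with the x axes along each other (about 0.12 rad of play).
- knob_beak (a point): Tip of the pointer knob's beak, 34 mm from the knob's axis at -x, 7 mm above its underside. The beak is 9 mm wide, 10 mm high and sticks out 11 mm beyond the skirt. A thin white line on the bar's top also lies in the half towards the beak.
- d_bezel: Steel disc under the D-shaft, fixed, 38 mm in diameter, 4 mm high, with a small beak at -x, the side to which the shaft's flat faces. Origin on the shaft's axis at the deck's height (60 mm above the table). With the knob home its beak is above this beak and its underside 12 mm above the deck.
- shaft (a joint): How far the D-shaft is pressed down, in m: 0 up, 0.006 fully down at its stop. A spring pushes it up: it starts to move at about 5 N and is fully down at about 10 N.
- warmer: Chocolate warmer, fixed: aluminium box 230 (x) by 240 (y) by 58 mm high; black control deck 60 mm high along its front (-x), lidded steel pan behind, up to 117 mm high at the lid's handle (38 mm behind the origin). Origin: centre of its underside. The two shafts stand 75 mm in front of it (-x), 55 mm to either side (y), in either order.
- round_shaft: The warmer's other shaft, fixed: a plain round steel post 26 mm in diameter, 24 mm high over the deck, in a steel disc without a beak; not for this knob. Origin on the axis at the deck's height (60 mm above the table).
- round_knob_mid (a point): Middle of the loose round black knob, 50 mm in diameter, 28 mm high, without bar or beak; on the other side of the warmer. To be left alone.
- tin: Bystander: round cocoa tin, 64 mm in diameter, 64 mm high. Origin at its underside.
- pack: Bystander: flat sweet pack, 46 x 96 x 22 mm, lying. Origin at its underside.
- spool_a: Bystander: ribbon spool, 53 mm in diameter, 22 mm high. Origin at its underside.
- spool_b: Bystander: another ribbon spool, 53 mm in diameter, 22 mm high. Origin at its underside.
- chunk: Bystander: chunk of chocolate, 39 x 31 x 16 mm. Origin at its underside.
There are look-alikes about, which are no part of the job. What is shaped like the part that bears knob_grip but blue or green is not meant.

How it is judged:
By the outcome, as a careful person would: the job done as asked, in the order asked, and still so for the second after the job is handed in, while the arm keeps its last pose, push and grip.
It also fails if it takes over 37 s, if anything falls off the work surface, if the arm or the gripper's body presses on something with over 40 N, if the wrist force passes 120 N, or if a joint passes its speed limit or range.

## Working session

There is one attempt and no reset: what is moved stays moved. The work goes in short steps, Python scripts to look and compute and a tool call to move; the robot and the scene stay as the last step left them, time stands still between calls to the robot, and variables do not carry over. Pictures are saved under pics/ and viewed, at most 10 in all, crops included, and the job is handed in when it is done.

Besides the shell and the picture viewer there is one more tool, called after "Request:" as name(argument=value, ...) on one line, values as JSON. apply_moves: Moves the arm, as the interface text tells. Its arguments: {"type":"object","properties":{"angular":{"type":"array"},"travel":{"type":"array"},"jaw":{"type":"array"},"force":{"type":"number"}},"required":["angular","travel","jaw"]}

```bash
mkdir -p pics
cat > h.py <<'E'
import numpy as np, cv2
from bench import r
def ray(s,u,v,z):
    R=np.array(s["R"]);t=np.array(s["t"]);c=-R.T@t
    d=R.T@np.array([(u-s["cx"])/s["fx"],(v-s["cy"])/s["fy"],1]);return c+d*(z-c[2])/d[2]
def proj(s,X):
    p=np.array(s["R"])@np.array(X)+np.array(s["t"]);return s["fx"]*p[0]/p[2]+s["cx"],s["fy"]*p[1]/p[2]+s["cy"]
def save(s,n,crop=None,k=1):
    im=s["color"][:,:,::-1]
    if crop: u0,v0,u1,v1=crop; im=im[v0:v1,u0:u1]
    cv2.imwrite("pics/"+n,cv2.resize(np.ascontiguousarray(im),None,fx=k,fy=k,interpolation=cv2.INTER_CUBIC))
E
python3 - <<'E'
from h import *
import pickle
st=r.sense();print(st["time"],st["tool_pos"],st["tcp_rot"],st["finger_gap"])
a=r.snapshot("top");b=r.snapshot("scene")
pickle.dump((a,b),open("s.pkl","wb"))
save(a,"top.png",None,1.56);save(b,"scene.png",None,1.56)
for s in(a,b):print(s["fx"],-np.array(s["R"]).T@np.array(s["t"]),np.round(s["R"],2).tolist())
E
```

```text
0.0 [239.86364835 549.3305486  221.64636812] [-1.79892550e+02 -8.08948921e-03  1.56406307e+02] 85.14034190762781
373.4355211673386 [ 401.39236549  -39.06271358 1214.41077573] [[0.0, -1.0, 0.03], [-1.0, -0.01, -0.1], [0.1, -0.03, -0.99]]
383.9256984699289 [ 148.48243508 -872.49919767  720.50555397] [[0.91, -0.41, -0.01], [-0.25, -0.53, -0.81], [0.33, 0.74, -0.59]]
```

View pics/top.png

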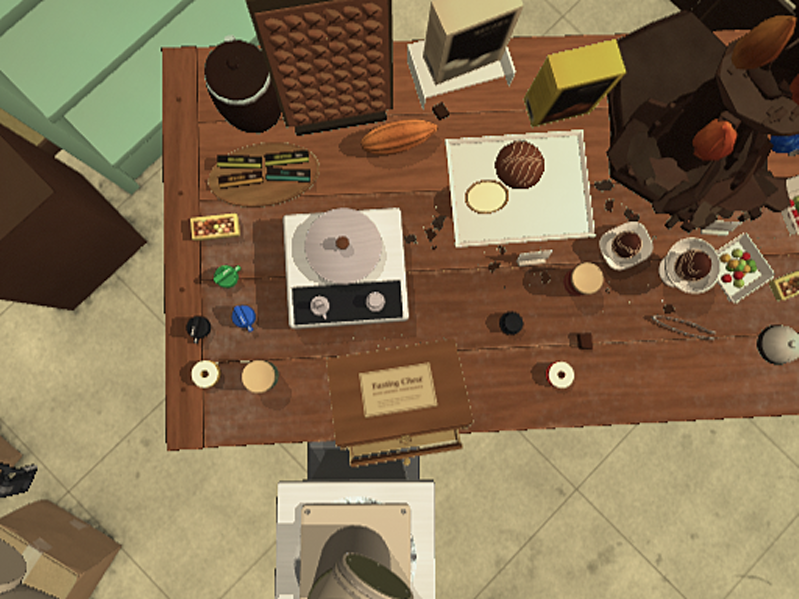

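View pics/scene.png

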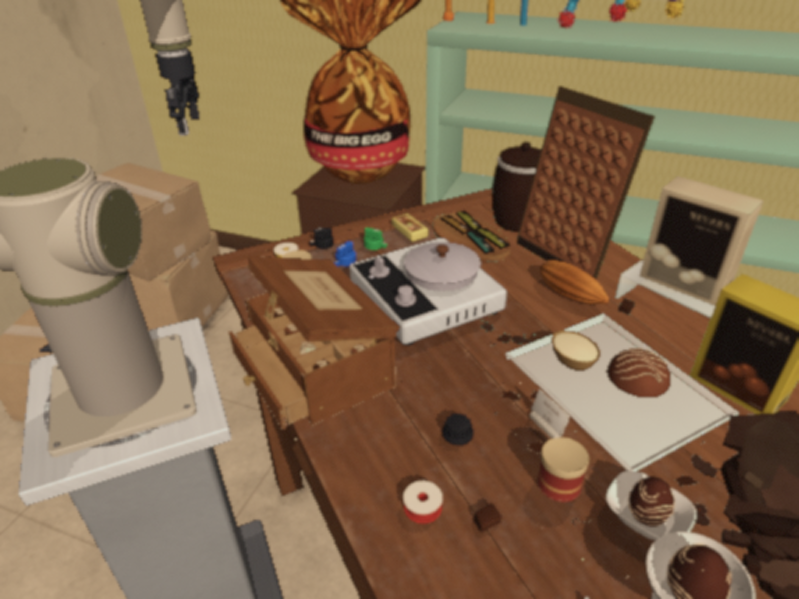

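The candidates in the top view (enlarged pixels) are:
- A black knob at (198,327).
- A blue one at (244,317).
- A green one at (227,275).
- A round black knob at (511,322).

The black one at (198,327) is the match, with its bar and beak. The shafts are at (320,306) and (375,301). I'll confirm both in an enlarged crop.

Run:
```python
from h import *
import pickle
a,b=pickle.load(open("s.pkl","rb"))
f=lambda u0,v0,w,h,k:cv2.resize(np.ascontiguousarray(a["color"][v0:v0+h,u0:u0+w,::-1]),None,fx=k,fy=k,interpolation=cv2.INTER_CUBIC)
A=f(110,192,36,36,10); B=f(190,175,44,36,10)
print("knob crop origin (110,192), shaft crop origin (190,175) at x offset 360, k=10")
C=f(225,175,40,36,10)
cv2.imwrite("pics/c1.png",np.hstack([A,f(190,175,36,36,10)]))
```

```text
knob crop origin (110,192), shaft crop origin (190,175) at x offset 360, k=10
```

View pics/c1.png

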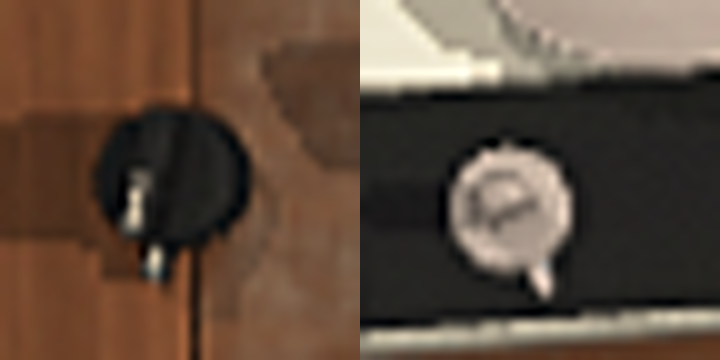

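The left crop shows the black bar knob. Its skirt centre is at about (127.2,209.5), its beak tip at (125.3,220), and a white line runs towards the beak. The right crop shows the D-shaft bezel at about (205,196), with its beak tip at (208.6,204.6).

Run:
```python
from h import *
import pickle
a,b=pickle.load(open("s.pkl","rb"))
k=ray(a,127.2,209.5,18);t=ray(a,125.3,219.8,7);d=k-t
print("knob",k,t,np.hypot(*d[:2]),"yaw x",np.degrees(np.arctan2(d[1],d[0])))
l1=ray(a,124.3,209.3,42);l2=ray(a,123.3,215,42);d=l1-l2;print("line",l1,l2,np.degrees(np.arctan2(d[1],d[0])))
k=ray(a,205.0,196.,64);t=ray(a,208.7,204.6,62);d=k-t
print("bez",k,t,np.hypot(*d[:2]),"yaw x",np.degrees(np.arctan2(d[1],d[0])))
# warmer deck: front edge corners
e1=ray(a,292/1.5625,326/1.5625,58);e2=ray(a,410/1.5625,321/1.5625,58);print(e1,e2)
k2=ray(a,375/1.5625,301/1.5625,84);print("round",k2)
m=r.snapshot("wrist");print(np.round(m["mount"],3).tolist(),m["fx"],m["cx"],m["cy"])
for n in r.__dir__():
    if n[0]!="_":print(n,end=" ")
```

```text
knob [461.10894889 322.15701277  18.        ] [428.7388573 330.3043547   7.       ] 33.3796646187748 yaw x -14.127530224481415
line [460.49035321 323.86047918  42.        ] [442.78165454 326.28452547  42.        ] -7.794462220385524
bez [501.54462903  72.36916517  64.        ] [475.19229666  60.78650767  62.        ] 28.78547161204578 yaw x 23.72696014105463
[462.63029534 128.00228897  58.        ] [ 473.69489603 -105.09726261   58.        ]
round [510.67688502 -35.41910712  84.        ]
[[-0.0, -0.956, -0.293, 74.66], [1.0, -0.0, 0.0, -0.436], [-0.0, -0.293, 0.956, -150.788], [0.0, 0.0, 0.0, 1.0]] 308.9622467959514 255.1721033462515 191.14923321403606
snapshot sense PlanningError tcp_to_tips hand_in
```

Request:
apply_moves(angular=[[0, 0, 0.25], [0, 0, 0.25], [0, 0, 0.25], [0, 0, 0.25], [0, 0, 0.25], [0, 0, 0.25], [0, 0, 0], [0, 0, 0]], travel=[[0.92, -0.95, -0.4], [0.92, -0.95, -0.4], [0.92, -0.95, -0.4], [0.92, -0.95, -0.4], [0.92, -0.95, -0.4], [0.92, -0.95, -0.4], [0, 0, 0], [0, 0, 0]], jaw=[0.5, 0.5, 0.5, 0.5, 0.5, 0.5, 0.5, 0.5], force=60)

```text
time: 1.15
tool_pos: [460.6, 321.9, 126.5]
tcp_rot: [-180.0, -0.0, 168.3]
ft_force: [-0.4, 0.5, -0.3]
finger_gap: 43.1
grip_force: 0.0
```

```bash
cat >> h.py <<'E'
from scipy.spatial.transform import Rotation as Ro
def wrist():
    st=r.sense(); s=r.snapshot("wrist"); M=np.array(s["mount"])
    Rt=Ro.from_euler("xyz",st["tcp_rot"],degrees=True).as_matrix(); p=np.array(st["tool_pos"])
    Rwc=Rt@M[:3,:3]; c=Rt@M[:3,3]+p
    s["R"]=Rwc.T; s["t"]=-Rwc.T@c; s["st"]=st; return s
E
python3 - <<'E'
from h import *
import pickle
s=wrist();pickle.dump(s,open("w1.pkl","wb"));save(s,"w1.png",None,1.5625)
print(s["st"]["tool_pos"],s["st"]["tcp_rot"],s["st"]["finger_gap"],[np.round(proj(s,x)) for x in([461,322,22],[429,330,7])])
E
```

```text
[460.63797409 321.94503703 126.54109251] [-1.79998676e+02 -4.62541312e-02  1.68336107e+02] 43.05600887137653 [array([256., 188.]), array([257., 147.])]
```

View pics/w1.png

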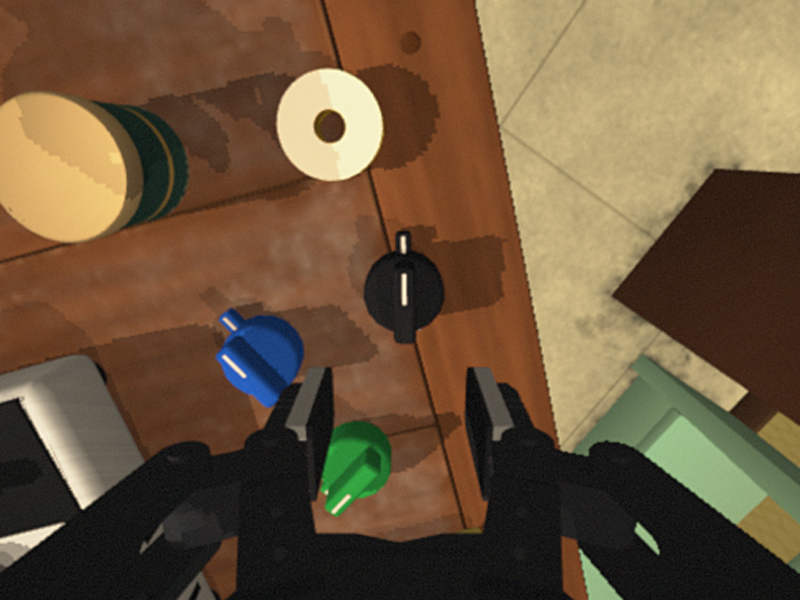

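The wrist view shows the bar and white line upright at u=404, skirt centre (404,291) and beak tip (403,234). That means the yaw is already aligned; I'll check the offset.

Run:
```python
from h import *
import pickle
s=pickle.load(open("w1.pkl","rb"))
print(ray(s,404/1.5625,291/1.5625,20),ray(s,404/1.5625,303/1.5625,42),ray(s,404/1.5625,343/1.5625,36))
a=ray(s,403/1.5625,234/1.5625,10);print(a)
```

```text
[460.82166385 324.46052051  20.        ] [460.80697421 324.22029774  42.        ] [484.79337399 319.41183544  36.        ]
[431.21367071 330.02054398  10.        ]
```

Request:
apply_moves(angular=[[0, 0, 0], [0, 0, 0], [0, 0, 0], [0, 0, 0], [0, 0, 0], [0, 0, 0], [0, 0, 0], [0, 0, 0], [0, 0, 0], [0, 0, 0], [0, 0, 0]], travel=[[0, 0.06, -0.5], [0, 0, -0.5], [0, 0, -0.5], [0, 0, -0.3], [0, 0, -0.12], [0, 0, 0], [0, 0, 0], [0, 0, 0], [0, 0, 0], [0, 0, 0], [0, 0, 0]], jaw=[0.5, 0.5, 0.5, 0.5, 0.5, 0.5, 0, 0, 0, 0, 0], force=60)

```text
time: 2.58
tool_pos: [461.0, 324.3, 49.9]
tcp_rot: [180.0, 0.0, 168.4]
ft_force: [-0.4, 0.0, -0.1]
finger_gap: -0.1
grip_force: 0.0
```

Run:
```python
from h import *
import pickle
s=wrist();pickle.dump(s,open("w2.pkl","wb"));save(s,"w2.png",None,1.5625)
print(r.tcp_to_tips,s["st"]["tool_pos"],s["st"]["finger_gap"],s["st"]["grip_force"])
```

```text
25.0 [460.96559024 324.25335898  49.9364123 ] -0.09423592046961289 0.0
```

View pics/w2.png

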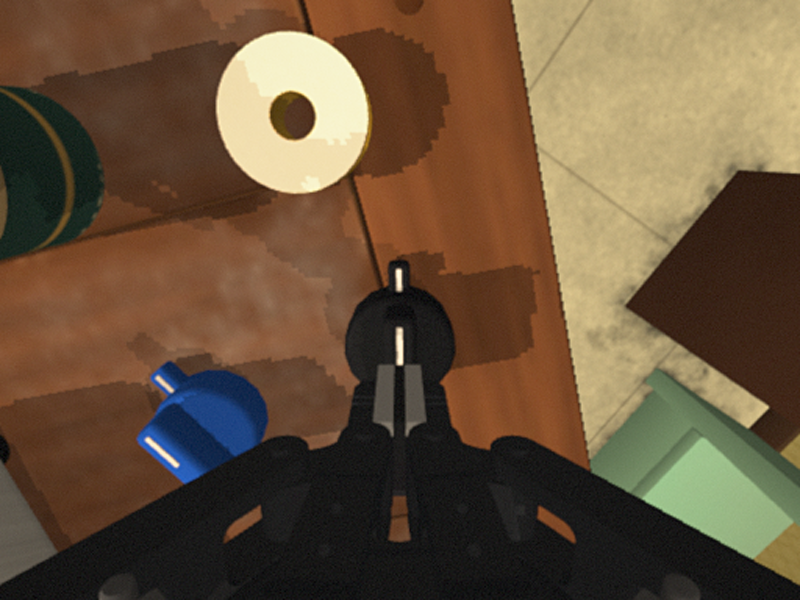

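The pads appear closed above or behind the bar, with no bar width between them. The skirt is at (400,345), the white line runs from (400,325) to (400,363), and the pad tips are at v≈365. I'll triangulate the knob's height from the views.

Run:
```python
from h import *
import pickle
from scipy.optimize import least_squares
a,b=pickle.load(open("s.pkl","rb"));w1=pickle.load(open("w1.pkl","rb"));w2=pickle.load(open("w2.pkl","rb"))
k=1.5625
def tri(obs,x0):
    f=lambda X:np.concatenate([np.array(proj(s,X))-np.array(p) for s,p in obs]);q=least_squares(f,x0);return q.x,np.round(q.fun,1)
print("line near end",tri([(w1,(404/k,272/k)),(w2,(400/k,325/k))],[450,325,40]))
print("line far end",tri([(w1,(404/k,305/k)),(w2,(400/k,364/k))],[450,325,40]))
print("beak tip",tri([(w1,(403/k,234/k)),(w2,(399/k,262/k))],[450,325,10]))
print("skirt w1+top",tri([(w1,(404/k,291/k)),(a,(127.2,209.5))],[450,325,10]))
print("beak all",tri([(w1,(403/k,234/k)),(w2,(399/k,262/k)),(a,(125.3,219.8))],[450,325,10]))
# scene-consistency: blue beak/ spool top z 22: spool a centre
print("spool",tri([(w1,(330/k,126/k)),(w2,(293/k,116/k))],[400,320,10]))
st=w2["st"];Rt=Ro.from_euler("xyz",st["tcp_rot"],degrees=True).as_matrix()
for q in([11,0,25],[-11,0,25],[0,0,0],[0,0,25]):print(q,np.array(proj(w2,Rt@np.array(q)+st["tool_pos"]))*k)
for X in([461,324,42],[461,324,22]):print(X,np.array(proj(w2,X))*k)
```

```text
line near end (array([444.79666946, 327.52678131,  42.20867099]), array([ 0.1,  0. , -0. , -0. ]))
line far end (array([467.33638841, 323.02753052,  24.62892482]), array([-0.1, -0. ,  0. ,  0. ]))
beak tip (array([434.94663337, 329.34251165, -13.04347624]), array([-0.1, -0. ,  0.1,  0. ]))
skirt w1+top (array([462.43778829, 324.12315937,  14.0086401 ]), array([-0.1, -0.1, -0.2, -0.4]))
beak all (array([431.07384428, 330.06539876,   5.92458674]), array([-0. , -0.9,  0. ,  0.5,  0.2, -0.7]))
spool (array([369.16350047, 305.60298786,  23.82720294]), array([-0.1,  0.2,  0. , -0.2]))
[11, 0, 25] [399.90385473 322.92528848]
[-11, 0, 25] [399.87133488 374.66456613]
[0, 0, 0] [400.08430103 377.82879976]
[0, 0, 25] [399.88731861 349.23434908]
[461, 324, 42] [399.34477943 368.11275849]
[461, 324, 22] [399.26193704 346.5341442 ]
```

The heights agree with the knob standing at z=0. However, the finger tips image well behind where 25 mm ahead of the TCP should be. I'll check the tip height independently from the scene camera.

Run:
```python
from h import *
import pickle
b=r.snapshot("scene");pickle.dump(b,open("b2.pkl","wb"))
for z in(0,24,42,64):print(z,np.round(proj(b,[461,324,z]),1))
u,v=map(int,proj(b,[461,324,40]));save(b,"b2.png",(u-30,v-40,u+30,v+20),10);print(u-30,v-40)
```

```text
0 [206.8 156.5]
24 [206.2 150.8]
42 [205.8 146.5]
64 [205.2 141.1]
175 106
```

View pics/b2.png

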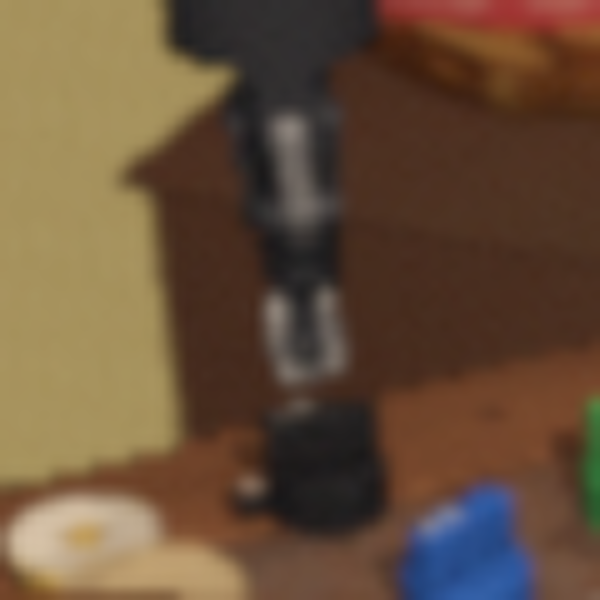

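In the scene crop the closed tips end at about v=144.5, and the bar top is at 146.5. So the tips are at z≈50, 8 mm above the bar: the TCP reading is effectively at the tips. I'll open, go lower in guarded steps and grip again.

Request:
apply_moves(angular=[[0, 0, 0], [0, 0, 0], [0, 0, 0], [0, 0, 0], [0, 0, 0], [0, 0, 0]], travel=[[0, 0, 0], [0, 0, 0], [0, 0, 0], [0, 0, -0.2], [0, 0, -0.2], [0, 0, -0.05]], jaw=[0.4, 0.4, 0.4, 0.4, 0.4, 0.4])

```text
time: 3.42
tool_pos: [460.1, 323.8, 30.5]
tcp_rot: [-179.9, -0.1, 168.4]
ft_force: [0.2, 0.6, 0.3]
finger_gap: 34.0
grip_force: 0.0
```

Request:
apply_moves(angular=[[0, 0, 0], [0, 0, 0], [0, 0, 0], [0, 0, 0], [0, 0, 0]], travel=[[0, 0, -0.1], [0, 0, 0], [0, 0, 0], [0, 0, 0], [0, 0, 0]], jaw=[0.4, 0, 0, 0, 0], force=30)

```text
time: 4.05
tool_pos: [461.0, 324.3, 28.0]
tcp_rot: [180.0, 0.0, 168.4]
ft_force: [0.2, 0.9, -0.7]
finger_gap: 10.8
grip_force: 31.8
```

Request:
apply_moves(angular=[[0, 0, 0], [0, 0, 0], [0, 0, 0], [0, 0, 0], [0, 0, 0], [0, 0, 0], [0, 0, 0]], travel=[[0, 0, 0], [0, 0, 0], [0, 0, -0.06], [0, 0, 0], [0, 0, 0], [0, 0, 0], [0, 0, 0]], jaw=[0.3, 0.3, 0.3, 0, 0, 0, 0], force=70)

```text
time: 4.92
tool_pos: [460.9, 324.2, 25.4]
tcp_rot: [-180.0, -0.0, 168.4]
ft_force: [-0.2, 0.3, 0.3]
finger_gap: 9.7
grip_force: 69.4
```

Run:
```python
from h import *
import pickle
w=wrist();b=r.snapshot("scene");pickle.dump((w,b),open("g.pkl","wb"))
A=cv2.resize(np.ascontiguousarray(b["color"][115:165,175:225,::-1]),(400,400),interpolation=cv2.INTER_CUBIC)
B=cv2.resize(np.ascontiguousarray(w["color"][150:290,190:330,::-1]),(400,400),interpolation=cv2.INTER_CUBIC)
cv2.imwrite("pics/g.png",np.hstack([A,B]))
```

```text
(no output)
```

View pics/g.png

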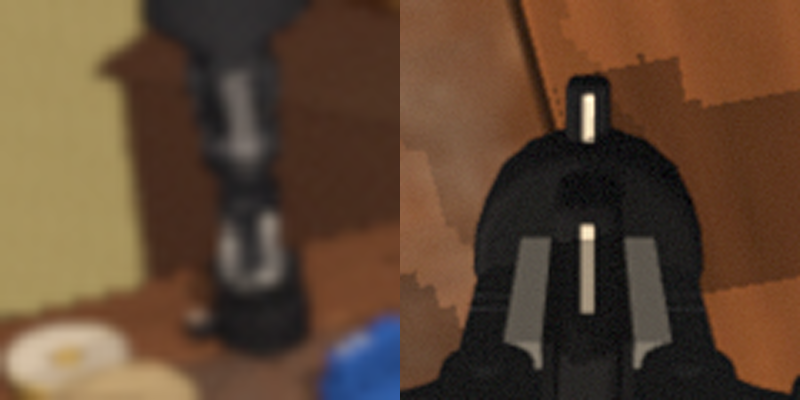

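The grip is deep on the bar, with the tips just above the skirt. The skirt's front edge is at crop (590,133) and the beak tip at (588,77). From these I'll work out the axis offset from the TCP.

Run:
```python
from h import *
import pickle
w,b=pickle.load(open("g.pkl","rb"));a,_=pickle.load(open("s.pkl","rb"));st=w["st"]
f=lambda u,v,z:ray(w,190+(u-400)/2.857,150+v/2.857,z)
yaw=np.radians(st["tcp_rot"][2]);tx=np.array([np.cos(yaw),np.sin(yaw)])
for n,X,d in(("skirt",f(590,133,22),23),("beak",f(588,77,12),34),("line near",f(588,226,42),None),("line far",f(588,314,42),None)):
    print(n,X,"along tool x from TCP:",(X[:2]-st["tool_pos"][:2])@tx,"axis:",None if d is None else X[:2]-d*tx)
bz=ray(a,205.0,196.,64)
print(bz)
```

```text
skirt [436.95135506 329.33188441  22.        ] along tool x from TCP: 24.47199132134488 axis: [459.48177481 324.70801308]
beak [429.00495072 330.60620263  12.        ] along tool x from TCP: 32.51234388087986 axis: [462.3107886  323.77091458]
line near [446.3159543  326.99465945  42.        ] along tool x from TCP: 14.828713968726204 axis: None
line far [462.31100345 323.71975037  42.        ] along tool x from TCP: -1.4981525280392514 axis: None
[501.54462903  72.36916517  64.        ]
```

Request:
apply_moves(angular=[[0, 0, 0], [0, 0, 0], [0, 0, 0], [0, 0, 0], [0, 0, 0], [0, 0, 0.55], [0, 0, 0.55], [0, 0, 0.55], [0, 0, 0.55], [0, 0, 0.55], [0, 0, 0.55], [0, 0, 0.55], [0, 0, 0.55], [0, 0, 0], [0, 0, 0]], travel=[[0, 0, 0.3], [0, 0, 0.8], [0, 0, 0.8], [0, 0, 0.8], [0, 0, 0.7], [0.28, -0.72, 0], [0.28, -0.72, 0], [0.28, -0.72, 0], [0.28, -0.72, 0], [0.28, -0.72, 0], [0.28, -0.72, 0], [0.28, -0.72, 0], [0.28, -0.72, 0], [0, 0, 0], [0, 0, 0]], jaw=[0, 0, 0, 0, 0, 0, 0, 0, 0, 0, 0, 0, 0, 0, 0], force=90)

```text
time: 6.9
tool_pos: [550.5, 94.2, 162.0]
tcp_rot: [180.0, 0.0, -156.5]
ft_force: [0.0, 0.7, -0.7]
finger_gap: 8.5
grip_force: 92.1
```

Run:
```python
from h import *
import pickle
s=wrist();pickle.dump(s,open("w3.pkl","wb"));save(s,"w3.png",(150,20,350,220),3)
print(s["st"]["tool_pos"],s["st"]["tcp_rot"],s["st"]["finger_gap"],(np.array(proj(s,[501.5,72.4,64]))-[150,20])*3,(np.array(proj(s,[501.5,72.4,90]))-[150,20])*3)
```

```text
[550.48754268  94.18962359 162.03155545] [ 1.79984469e+02  2.90395545e-02 -1.56469782e+02] 8.524218863105185 [315.38624551 313.85138506] [315.49648805 323.56960271]
```

View pics/w3.png

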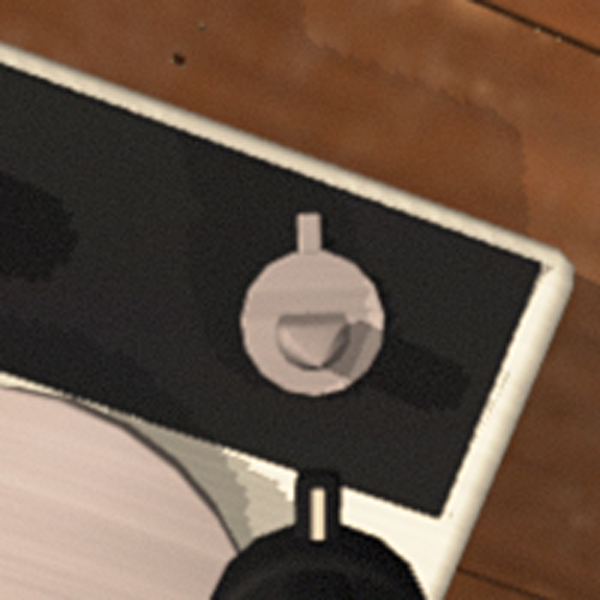

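The bezel centre is at crop (312.5,322.5) and its beak tip at (309.5,212). The shaft's flat edge runs from (277,318) to (347,314), facing the beak. The held knob's beak is at u=318, upright. The shaft is turned about 2° further CCW than the knob.

Run:
```python
from h import *
import pickle
s=pickle.load(open("w3.pkl","rb"));st=s["st"]
f=lambda u,v,z:ray(s,150+u/3,20+v/3,z)
c=f(312.5,322.5,64);t=f(309.5,212,63);d=c-t;print("bezel",c,np.hypot(*d[:2]),np.degrees(np.arctan2(d[1],d[0])))
l,rr=f(277,318,89),f(347,314,89);e=l-rr;m=(l+rr)/2;print("flat",m,np.hypot(*e[:2]),np.degrees(np.arctan2(e[1],e[0])))
yaw=np.radians(24.7);x=np.array([np.cos(yaw),np.sin(yaw)]);print("axis from flat",m[:2]+3*x)
print("tail v369",f(312.5,369,86)[:2]-9*x)
h=f(318,475,162-25.4+12);print("held beak",h, h[:2]+34*np.array([np.cos(np.radians(23.53)),np.sin(np.radians(23.53))]))
print("delta",c[:2]-st["tool_pos"][:2])
```

```text
bezel [503.85913831  72.5954804   64.        ] 27.780104752791345 25.057676897287948
flat [500.3018368   70.97040908  89.        ] 16.62174266165667 -63.27206644832169
axis from flat [503.02736133  72.2240103 ]
tail v369 [503.98440157  72.48615002]
held beak [521.14592593  81.37957697 148.6       ] [552.31886551  94.95336929]
delta [-46.62840436 -21.59414319]
```

Request:
apply_moves(angular=[[0, 0, 0.1], [0, 0, 0.08], [0, 0, 0], [0, 0, 0], [0, 0, 0], [0, 0, 0], [0, 0, 0]], travel=[[-0.4, -0.18, 0], [-0.4, -0.18, 0], [-0.4, -0.19, 0], [0, 0, -0.5], [0, 0, -0.4], [0, 0, -0.1], [0, 0, 0]], jaw=[0, 0, 0, 0, 0, 0, 0])

```text
time: 7.82
tool_pos: [502.4, 72.1, 121.3]
tcp_rot: [180.0, -0.0, -154.9]
ft_force: [-0.1, -0.6, 0.3]
finger_gap: 8.6
grip_force: 92.1
```

Request:
apply_moves(angular=[[0, 0, 0], [0, 0, 0], [0, 0, 0], [0, 0, 0]], travel=[[0, 0, -0.1], [0, 0, -0.06], [0, 0, -0.04], [0, 0, 0]], jaw=[0, 0, 0, 0])

```text
time: 8.32
tool_pos: [502.5, 71.8, 113.4]
tcp_rot: [180.0, -0.0, -155.0]
ft_force: [-0.2, -0.4, -0.5]
finger_gap: 8.7
grip_force: 92.1
```

Request:
apply_moves(angular=[[0, 0, 0], [0, 0, 0], [0, 0, 0]], travel=[[0, 0, -0.05], [0, 0, -0.03], [0, 0, 0]], jaw=[0, 0, 0])

```text
time: 8.7
tool_pos: [502.4, 71.8, 110.1]
tcp_rot: [180.0, -0.0, -155.0]
ft_force: [0.3, 0.1, -0.8]
finger_gap: 8.7
grip_force: 92.1
```

Request:
apply_moves(angular=[[0, 0, 0], [0, 0, 0], [0, 0, 0]], travel=[[0, 0, -0.05], [0, 0, -0.03], [0, 0, 0]], jaw=[0, 0, 0])

```text
time: 9.07
tool_pos: [502.4, 71.8, 106.9]
tcp_rot: [180.0, -0.0, -155.0]
ft_force: [-0.7, -0.4, -2.3]
finger_gap: 8.7
grip_force: 92.1
```

Request:
apply_moves(angular=[[0, 0, 0], [0, 0, 0], [0, 0, 0], [0, 0, 0]], travel=[[0, 0, -0.05], [0, 0, -0.05], [0, 0, 0], [0, 0, 0]], jaw=[0, 0, 0, 0])

```text
time: 9.57
tool_pos: [502.5, 71.8, 103.1]
tcp_rot: [180.0, -0.0, -155.0]
ft_force: [0.0, 0.1, -1.1]
finger_gap: 8.9
grip_force: 92.1
```

Request:
apply_moves(angular=[[0, 0, 0], [0, 0, 0], [0, 0, 0], [0, 0, 0]], travel=[[0, 0, -0.06], [0, 0, -0.06], [0, 0, 0], [0, 0, 0]], jaw=[0, 0, 0, 0], force=110)

```text
time: 10.07
tool_pos: [502.6, 71.8, 98.3]
tcp_rot: [-180.0, -0.0, -155.0]
ft_force: [-0.5, 0.1, -1.4]
finger_gap: 8.0
grip_force: 112.2
```

Request:
apply_moves(angular=[[0, 0, 0], [0, 0, 0], [0, 0, 0], [0, 0, 0]], travel=[[0, 0, -0.05], [0, 0, -0.03], [0, 0, 0], [0, 0, 0]], jaw=[0, 0, 0, 0])

```text
time: 10.58
tool_pos: [502.8, 71.9, 95.5]
tcp_rot: [-180.0, 0.0, -155.0]
ft_force: [-1.7, -0.1, 4.4]
finger_gap: 7.8
grip_force: 112.9
```

Request:
apply_moves(angular=[[0, 0, 0], [0, 0, 0], [0, 0, 0], [0, 0, 0]], travel=[[0, 0, -0.05], [0, 0, -0.05], [0, 0, 0], [0, 0, 0]], jaw=[0, 0, 0, 0])

```text
time: 11.08
tool_pos: [502.9, 71.9, 91.7]
tcp_rot: [-180.0, 0.0, -155.0]
ft_force: [-2.4, -1.2, 8.1]
finger_gap: 7.7
grip_force: 113.3
```

Request:
apply_moves(angular=[[0, 0, 0], [0, 0, 0], [0, 0, 0], [0, 0, 0]], travel=[[0, 0, -0.05], [0, 0, -0.03], [0, 0, 0], [0, 0, 0]], jaw=[0, 0, 0, 0])

```text
time: 11.58
tool_pos: [503.5, 71.9, 91.0]
tcp_rot: [-179.9, 0.1, -154.9]
ft_force: [-11.4, -2.0, 26.7]
finger_gap: 7.8
grip_force: 116.1
```

The force climbed sharply, to 27 N, at the expected 6 mm of stroke, so the stop has been reached. I'll hold and verify.

Request:
apply_moves(angular=[[0, 0, 0], [0, 0, 0], [0, 0, 0], [0, 0, 0], [0, 0, 0], [0, 0, 0], [0, 0, 0], [0, 0, 0]], travel=[[0, 0, 0], [0, 0, 0], [0, 0, 0], [0, 0, 0], [0, 0, 0], [0, 0, 0], [0, 0, 0], [0, 0, 0]], jaw=[0, 0, 0, 0, 0, 0, 0, 0])

```text
time: 12.58
tool_pos: [503.4, 71.9, 90.9]
tcp_rot: [-179.9, 0.1, -154.9]
ft_force: [-11.0, -1.1, 28.2]
finger_gap: 8.2
grip_force: 116.1
```

Run:
```python
from h import *
w=wrist();b=r.snapshot("scene");u,v=map(int,proj(b,[503,72,80]));print(u,v)
A=cv2.resize(np.ascontiguousarray(b["color"][v-30:v+20,u-25:u+25,::-1]),(400,400),interpolation=cv2.INTER_CUBIC)
B=cv2.resize(np.ascontiguousarray(w["color"][150:290,190:330,::-1]),(400,400),interpolation=cv2.INTER_CUBIC)
cv2.imwrite("pics/f.png",np.hstack([A,B]))
```

```text
242 168
```

View pics/f.png

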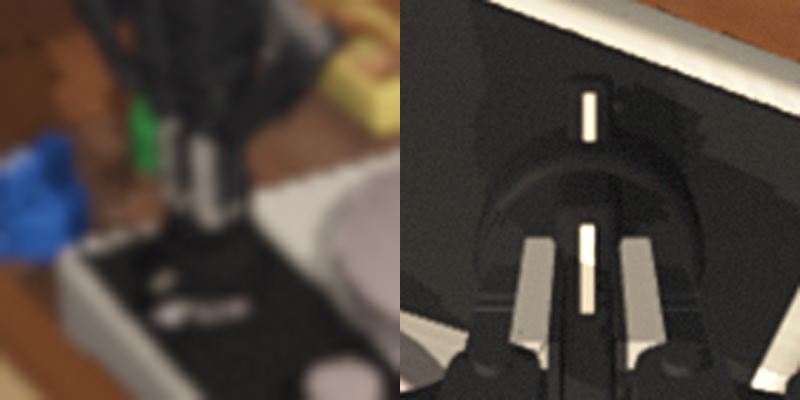

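The scene crop shows the knob seated above the bezel, with its beak above the bezel's beak at about (165,310). The wrist crop shows the same grip as at pick-up (beak at u=590, line at 588), so it hasn't slipped. The push has held steady for 1 s, so I'm handing in.

```bash
python3 -c "
from bench import r
print(r.hand_in())"
```

```text
the job is handed in; nothing more can be done
None
```

The black pointer knob is home on the D-shaft and pressed down to its stop at about 28 N. It is still gripped, and I handed the job in at about 12.7 s of the 37 s.

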